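# Load the dry bath and stand its lid at the balance point

## Task

Set up the dry bath: lower the tube block (the one with fifteen small holes) into the bath's well until it sits flat and fully home, without dropping it in, and let go of it. Then take the lid by its bar, bring it forward off its back stop to its balance point, where it wants to fall neither open nor shut, and finish still gripping the bar and holding the lid still there, so that I can hook the lid stay on; never let the lid fall or slam, and leave everything else on the bench where it stands.

Things in the scene. Friction and masses are not known exactly. Their poses are not given: they have to be found in the camera images.
- block_mid (a point): centre (half-way up) of the tube block to be loaded: a plain aluminium block 84 (its x) x 54 (its y) x 58 mm (z, upright), with fifteen small 11 mm holes (5 x 3) in its top; about 0.6 kg; it stands loose on the bench to the robot's right, top at 58 mm. Either way round fits the well.
- spare_block_mid (a point): centre of the spare block: same outline, 84 x 54 x 58 mm, same aluminium, but three wide 23 mm holes in a row in its top; stands loose near the tube block; leave it alone.
- bath: the dry bath, a white bench heater fixed to the bench, 245 deep x 160 wide, deck 85 mm above the bench, sloping control panel at its front; origin on the bench under the middle of its well; x from the front (panel, towards the robot) to the rear (hinge), y to its left, z up
- well (a point): middle of the FLOOR of the bath's rectangular well, axes as the bath's. The well is 87 (x) x 57 (y) and 24 mm deep (floor 61 mm above the bench); the top 8 mm of its walls flare outwards by 4 mm as a lead-in. A block fully home stands on the floor, long side along x, its centre 29 mm above this point and its top 34 mm above the deck
- hinge (a point): middle of the lid's hinge axis: 70 mm behind the well's middle, 28 mm above the well's floor (89 mm above the bench); it does not move; axes as the well's; the lid turns about its y axis.
- lid (a joint): lid angle in rad: 0 shut (level over the well), growing as it opens up and back; starts at 1.885 on its back stop. It balances at 1.29 (74 degrees from shut; its top face leans 16 degrees from upright towards the front); there the bar's middle is 27 mm to the front (-x) of the hinge axis and 165 mm above it. Nearly frictionless: left alone it falls one way or the other
- lid_top (a point): middle of the top face of the lid, a clear plastic hood hinged at its lower rear edge, 130 mm from hinge to front wall, 152 wide, 40 deep, aluminium edging, about 0.3 kg; turns with the lid; x = from its front wall to its hinge, z = out of the top face
- lid_bar (a point): middle of the lid's bar: round steel, 12 mm in diameter, 116 long, parallel to the hinge axis and 167 mm from it, 36 mm clear of the lid's front wall, held by two 8 mm posts 48 mm either side of the middle, else free. Lid on its back stop: 70 mm behind and 152 above the hinge. The bar can turn between two fingers. Axes as lid_top's
- agar_dishes_mid (a point): middle of a stack of five filled petri dishes, 92 mm across, 83 high; leave alone
- empty_dishes_mid (a point): middle of a stack of three empty petri dishes, 92 mm across, 50 high; leave alone
- lamp: unlit glass spirit lamp, 76 mm across, 76 high, origin at its foot; leave alone
- flask: conical glass flask, 84 mm across, 130 high, origin at its foot; leave alone
- marker: black marker pen lying down, 131 mm long, 16 high, origin underneath near its middle, x along it; leave alone
- tube_rack: white test tube rack 75 x 210 mm with tubes and tweezers, 127 high, origin at its foot; leave alone
Things that resemble listed ones, but are neither listed nor needed, are in the scene too. What is shaped like the part that bears block_mid but red is not meant.

How it is judged (in metres and radians):
On the way:
1. the tube block sits flat and fully home in the well, let go and at rest (horizontal distance between block_mid and well below 0.006 m and z of block_mid in the frame of well below 0.0315 m and angle between block_mid's own z axis and vertical below 0.04 rad and angle between the x axis of block_mid and the x axis of well, either way round below 0.08 rad and contact force between the fingers and block below 0.1 N and linear speed of block below 0.02 m/s), for 0.2 s.
At the end, for the whole second after the job is handed in: The lid stands still within 0.07 rad (4 degrees) of its balance point (1.29 rad), its bar gripped by the fingers with at least 2 N; the tube block sits in the well, centred within 6 mm, within 2.5 mm of fully home, level within 0.04 rad and square within 0.08 rad (value of joint lid between 1.22 and 1.36 rad and velocity of joint lid between -0.06 and 0.06 rad/s and contact force between the fingers and lid above 2 N and horizontal distance between block_mid and well below 0.006 m and z of block_mid in the frame of well below 0.0315 m and angle between block_mid's own z axis and vertical below 0.04 rad and angle between the x axis of block_mid and the x axis of well, either way round below 0.08 rad); the arm keeps its last pose, push and grip.
It fails at once if the block is dropped into the well (horizontal distance between block_mid and well below 0.03 m and z of block_mid in the frame of well below 0.06 m and linear speed of block above 0.5 m/s).
It fails at once if the lid falls or slams (value of joint lid below 0.9 rad or velocity of joint lid above 2.5 rad/s or velocity of joint lid below -2.5 rad/s).
It fails at once if something else on the bench is knocked or moved (more than 25 mm) (distance of any of spare_block_mid, agar_dishes_mid, empty_dishes_mid, lamp, flask, marker, tube_rack from where it was at the start of the episode above 0.025 m).
It also fails if it takes over 67 s, if anything falls off the work surface, if the arm or the gripper's body presses on something with over 40 N, if the wrist force passes 120 N, or if a joint passes its speed limit or range.

## Robot

A 7-joint arm with a two-finger parallel gripper is mounted at the origin on the work surface. World frame = base frame: x ahead of the robot, y to its left, z up, the work surface at z = 0. Lengths are in m, angles in degrees, forces in N, time in s.
With the tool pointing down it reaches from about 0.425 to 0.875 m from the base axis. Payload 4.7 kg.
Tool frame: the origin (TCP) lies midway between the tips of the shut fingers; the grasp point (between the pads) lies 19 mm behind it; z points along the fingers, y is the direction in which the jaws open and shut (so a half turn about z gives the same grasp; the last joint's range is limited). The gripper opens to 87 mm and grips with 3 to 60 N. Pads are 19 mm wide; open, the fingers measure 117 mm over their backs; the gripper's body (75 mm by 190 mm) begins 51 mm behind the grasp point.
Start: joints at [-69.952, 18.392, -4.016, 83.108, 1.295, 78.541, -3.26], TCP at [0.214, 0.614, 0.199] pointing down, gripper open.
Joint ranges: [-163.93, 163.93], [-17.29, 119.83], [-79.2, 71.16], [3.27, 140.29], [-89.18, 269.18], [5.43, 117.66], [-154.24, 154.24]. Speed limits (degrees/s): [147.25, 147.25, 180, 180, 180, 180, 180].

## Interface

Orientations are given as [roll, pitch, yaw] about the fixed x, y, z axes, in that order (R = Rz(yaw) Ry(pitch) Rx(roll)).
In Python, from cell import env gives the robot as it stands.
- The arm moves only by the tool apply_moves, never from a script. Its argument "targets" is a list of rows, each a list of 2 entries, a list of its own where there are three numbers: the shift along the world's x, y, z in mm, then the turn, a rotation vector about the world's x, y, z in rad. A call has 1 to 8 rows; each row is the pose to reach, as a shift and turn from the pose commanded when the call began; what a row does not reach only later rows make up. A row lasts 1/10 s, in which the tool goes at most 50 mm and 8.59 degrees, less where a joint would pass 70% of its speed; a pose out of reach is approached as far as the arm can. A call with a gripper value outside its range is refused whole. "hand" is the finger opening in mm, from 0 to 87, set as the call begins (left out, the last holds). The fingers move at their own pace and stop on an object; "squeeze" is the grip in N (left out, the last holds). Time passes only in rows, so rows that repeat a pose let the fingers close. It gives the time, the measured TCP pose, the force and the opening at its end, in the units of the state.
- env.get_obs(): the state, without advancing time (a new reading comes with each control period).
- env.read_camera(name): name is "scene" or "top"; returns a dict with "image" (384x512x3 uint8, red, green, blue), "camera_matrix" (3x3 intrinsics, pixels), "camera_from_world" (4x4, takes a point from world to camera coordinates). Camera axes: x right, y down, z forward; pixel columns grow to the right and rows downward; lengths in m; the calibration is good to about 2 mm. A picture is of the moment at which its call begins. There is no depth.
- env.sign_off(): hands the job in, once; it reports no verdict.
Trained networks look in a picture, given as the dict that the camera call returned (one of the last four; its "shot" number tells which), for a name from the list of things; names that differ only in an ending like _2 or _b are one class to them, and where a whole thing is asked for, a point or a joint stands for the part that bears it (a point fixed in the world has none). Each returns a list of dicts, best first, with "conf" (0 to 1); they miss things now and then, are a little off and sometimes report something else, mostly with a low value. They report only what shows in the picture. A call takes as long as a camera call. They do not tell look-alikes from the thing itself.
- env.regions_of(picture, target): "region" (384x512 bool, what is visible of it) and "rect" ([left, top, right, bottom] in pixels, round what is visible of it).
The state is a dict: "time_s": time; "qpos": joint angles; "joint_velocities": joint speeds; "effort": joint torques, N m; "tool_pos": TCP position; "tool_rot": TCP orientation; "force": force on the tool from outside, world axes, zero at the start; "wrist_torque": the same for the moment, N m; "grip_width": finger opening in m.
Only numpy, scipy, OpenCV 4.12 (cv2) and the standard library are available. Lean on these libraries where they do the work, as an engineer would, in place of code of your own. Each camera call takes 0.05 s, during which the arm holds its last target. There are 200 camera calls.

## Working session

There is one attempt and no reset: what is moved stays moved. The work goes in short steps, Python scripts to look and compute and a tool call to move; the robot and the scene stay as the last step left them, time stands still between calls to the robot, and variables do not carry over. Pictures are saved under pics/ and viewed, about 8 in all and at most 12, crops included, and the job is handed in when it is done.

Besides the shell and the picture viewer there is one more tool, called after "Request:" by a JSON object that holds its "op" and its "data", one argument or row to a line. apply_moves: Moves the arm, as the interface text tells. Its arguments: {"type":"object","properties":{"targets":{"type":"array","items":{"type":"array"}},"hand":{"type":"number"},"squeeze":{"type":"number"}},"required":["targets"]}

```bash
mkdir -p pics; ls
cat > h.py <<'E'
import numpy as np, cv2
from cell import env
def ray(p,uv):
    K=p["camera_matrix"];T=p["camera_from_world"];R=T[:3,:3];c=-R.T@T[:3,3]
    d=R.T@np.linalg.inv(K)@np.array([uv[0],uv[1],1.]);return c,d
def atz(p,uv,z):
    c,d=ray(p,uv);return c+d*(z-c[2])/d[2]
def proj(p,X):
    T=p["camera_from_world"];x=p["camera_matrix"]@(T[:3,:3]@np.asarray(X,float)+T[:3,3]);return x[:2]/x[2]
def save(p,n,crop=None,s=1):
    im=p["image"][:,:,::-1]
    if crop: l,t,r,b=crop;im=im[t:b,l:r]
    cv2.imwrite("pics/"+n,cv2.resize(im,None,fx=s,fy=s,interpolation=cv2.INTER_CUBIC))
E
python3 - <<'E'
from h import *
o=env.get_obs();print({k:np.round(v,3).tolist() for k,v in o.items()})
ims=[]
for n in("top","scene"):
    p=env.read_camera(n);save(p,n+"0.png",s=1.5)
    T=p["camera_from_world"];print(n,"cam at",-T[:3,:3].T@T[:3,3])
    for t in("block_mid","spare_block_mid","bath","lid","lid_bar","marker","lamp","flask","tube_rack","agar_dishes_mid","empty_dishes_mid"):
        for r in env.regions_of(p,t):
            ys,xs=np.nonzero(r["region"]);print(n,t,round(r["conf"],2),r["rect"],np.round([xs.mean(),ys.mean()],1), np.round(atz(p,[xs.mean(),ys.mean()],.05)[:2],3))
E
```

```text
pics
{'time_s': 0.0, 'qpos': [-69.953, 18.439, -4.017, 83.176, 1.294, 78.542, -3.26], 'joint_velocities': [-0.04, 0.093, 0.08, -0.063, 0.087, 0.067, 0.025], 'effort': [-0.001, -49.129, -0.404, -31.252, -0.064, 0.044, 0.0], 'tool_pos': [0.214, 0.613, 0.198], 'tool_rot': [-179.888, 0.004, 160.764], 'force': [-0.933, 0.526, -0.384], 'wrist_torque': [-0.04, -0.057, 0.013], 'grip_width': 0.087}
top cam at [0.46561709 0.02903567 1.18689551]
top block_mid 0.78 [292.8, 124.9, 317.1, 156.9] [304.9 139.8] [ 0.724 -0.141]
top block_mid 0.68 [332.0, 157.3, 367.2, 192.3] [346.8 175.5] [ 0.614 -0.262]
top block_mid 0.64 [222.1, 152.2, 285.2, 199.3] [252.3 170.2] [0.636 0.018]
top block_mid 0.61 [266.1, 87.5, 297.3, 120.4] [278.2 102.6] [ 0.839 -0.064]
top spare_block_mid 0.69 [325.5, 214.6, 346.9, 243.3] [335.3 232.4] [ 0.447 -0.221]
top spare_block_mid 0.49 [219.6, 152.3, 283.1, 200.7] [252.1 169.9] [0.637 0.019]
top bath 0.6 [200.4, 149.2, 284.2, 266.7] [242.8 208.1] [0.524 0.049]
top lid 0.96 [222.4, 151.1, 284.7, 191.4] [253.1 169. ] [0.639 0.016]
top lid_bar 0.65 [223.5, 148.9, 283.4, 200.6] 
[... 1023 characters left out ...]
d 0.66 [229.8, 148.9, 286.9, 205.0] [259.  174.8] [ 0.492 -0.026]
scene lid_bar 0.71 [230.1, 145.9, 287.7, 204.5] [259.2 174.7] [ 0.491 -0.026]
scene marker 0.54 [150.9, 162.1, 178.9, 167.4] [163.5 162.5] [ 0.567 -0.343]
scene lamp 0.53 [158.9, 132.6, 180.1, 156.1] [167.6 144.7] [ 0.475 -0.386]
scene flask 0.82 [372.7, 175.1, 402.6, 212.4] [390.6 194.5] [0.408 0.384]
scene tube_rack 0.84 [363.3, 209.7, 451.8, 267.6] [406.2 239.4] [0.577 0.454]
scene tube_rack 0.41 [121.4, 151.9, 150.1, 184.2] [135.  167.1] [ 0.627 -0.414]
scene agar_dishes_mid 0.59 [120.2, 150.5, 149.7, 185.0] [135.6 167. ] [ 0.626 -0.412]
scene empty_dishes_mid 0.58 [175.5, 119.0, 203.3, 141.3] [190.6 129.4] [ 0.357 -0.362]
```

Run:
```python
from h import *
p=env.read_camera("top");save(p,"a.png",(190,70,440,270),3.2)
p=env.read_camera("scene");save(p,"b.png",(110,100,330,290),3.5)
```

```text
(no output)
```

View pics/a.png

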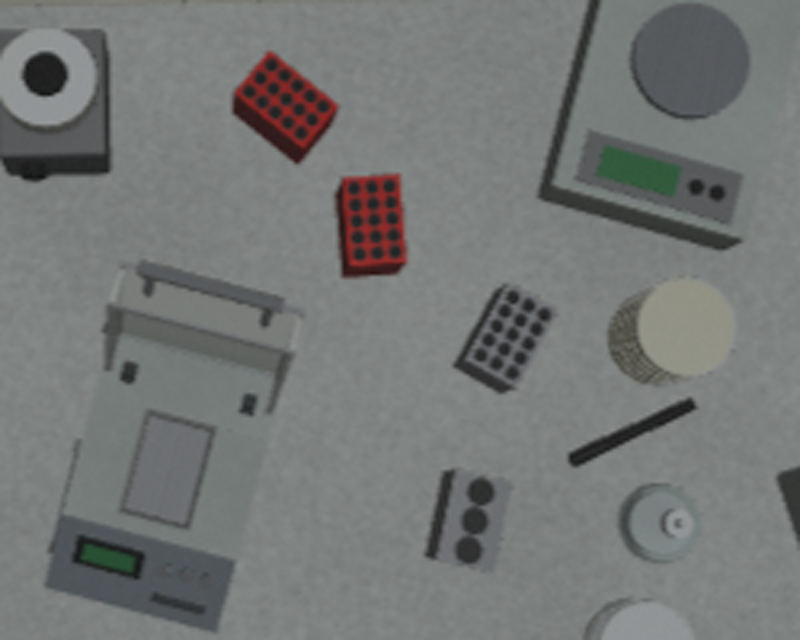

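View pics/b.png

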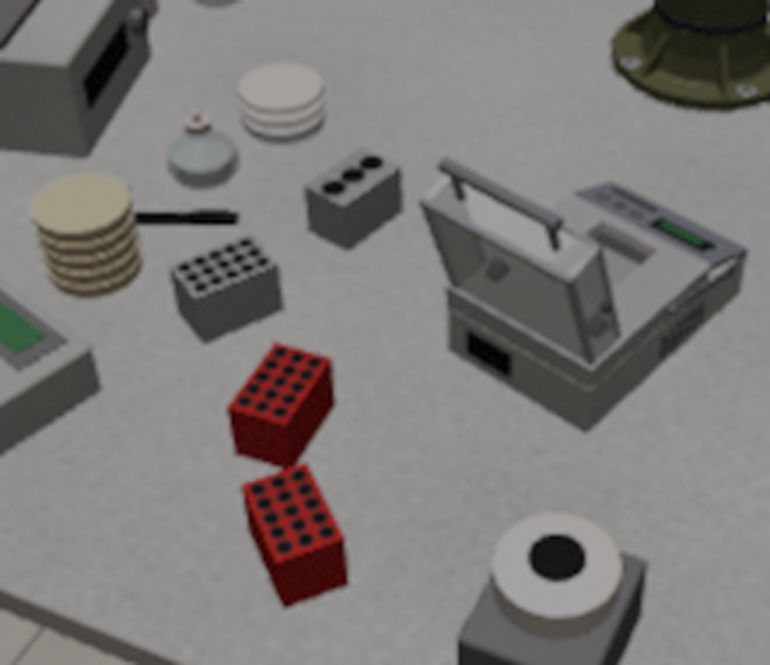

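The candidates in the top picture are the grey 15-hole block at (347,175), the red 15-hole blocks at (305,140) and (278,103), and the spare with three wide holes at (335,232). The grey block at (347,175) is the one meant: it is plain aluminium with 5x3 small holes, and both enlarged crops confirm it. The bath's well is around (243,216). The lid stands open at its back stop, with the bar around (256,155).

Next I fit precise poses by their edges in both cameras.

```bash
cat >> h.py <<'E'
from scipy.optimize import least_squares
from scipy.ndimage import map_coordinates, gaussian_filter
def rect(a,b,z): 
    c=[(-a/2,-b/2,z),(a/2,-b/2,z),(a/2,b/2,z),(-a/2,b/2,z)];return [(np.array(c[i]),np.array(c[(i+1)%4])) for i in range(4)]
def W(q,P):
    c,s=np.cos(q[2]),np.sin(q[2]);return np.array([q[0]+c*P[0]-s*P[1],q[1]+s*P[0]+c*P[1],P[2]])
def fit(obs,q,radii=(4,3,2,2,2)):
    """obs: list of (pic, segments); edge search along normals"""
    q=np.array(q,float)
    for rad in radii:
        pts=[]
        for k,(p,segs) in enumerate(obs):
            g=gaussian_filter(p["image"].astype(float).mean(2),.7)
            for A,B in segs:
                a,b=proj(p,W(q,A)),proj(p,W(q,B));n=np.array([-(b-a)[1],(b-a)[0]]);n/=np.linalg.norm(n)
                for t in np.linspace(.12,.88,15):
                    P=A+t*(B-A);u=proj(p,W(q,P));s=np.arange(-rad,rad+.01,.25)
                    v=map_coordinates(g,[u[1]+s*n[1],u[0]+s*n[0]],order=1);d=np.abs(np.gradient(v));i=d.argmax()
                    if d[i]<1.2 or i in(0,len(s)-1): continue
                    w=d[max(0,i-3):i+4];m=(w*s[max(0,i-3):i+4]).sum()/w.sum()
                    pts.append((p,P,u+m*n,n))
        f=lambda q:[(proj(p,W(q,P))-u)@n for p,P,u,n in pts]
        r=least_squares(f,q,loss="soft_l1",f_scale=.4,x_scale=[.01,.01,.1]);q=r.x
    return q,len(pts),np.sqrt(np.mean(np.square(f(q))))
def draw(p,q,segs,crop,s):
    l,t,r,b=crop;im=cv2.resize(p["image"][t:b,l:r,::-1],None,fx=s,fy=s,interpolation=cv2.INTER_CUBIC)
    for A,B in segs:
        a,b2=[tuple(int(x) for x in ((proj(p,W(q,P))-[l,t]+.5)*s)) for P in(A,B)];cv2.line(im,a,b2,(0,255,0),1)
    return im
E
cat > fit.py <<'E'
from h import *
T,S=env.read_camera("top"),env.read_camera("scene")
blk=rect(.084,.054,.058)
q0=list(atz(T,(347.5,171),.058)[:2])+[np.radians(-30)]
for nm,o in(("T",[(T,blk)]),("S",[(S,blk)]),("TS",[(T,blk),(S,blk)])):
    q,n,e=fit(o,q0);print("block",nm,np.round(q[:2]*1000,1),np.degrees(q[2]).round(2),n,e.round(2))
qb=q
rim=rect(.095,.065,.085)
q0=list(atz(T,(242.6,216.5),.085)[:2])+[np.radians(-14.7)]
for nm,o in(("T",[(T,rim)]),("S",[(S,rim[:1]+rim[2:])]),("TS",[(T,rim),(S,rim[:1]+rim[2:])])):
    q,n,e=fit(o,q0,(3,2,2,1.5,1.5));print("well",nm,np.round(q[:2]*1000,1),np.degrees(q[2]).round(2),n,e.round(2))
a=draw(T,q,rim+rect(.087,.057,.061),(205,150,285,250),5)
b=draw(T,qb,blk,(320,150,380,200),6)
c=draw(S,qb,blk,(150,160,200,205),6); d=draw(S,q,rim,(270,150,320,190),6)
H=np.zeros((600,800,3),np.uint8);H[:500,:400]=a;H[:300,400:760]=b[:300,:360]
H[300:540,400:600]=cv2.resize(c,(200,240))[:240];H[300:540,600:800]=cv2.resize(d,(200,240))
cv2.imwrite("pics/fit.png",H)
E
python3 fit.py
```

```text
block T [ 615.5 -260.7] -31.34 45 0.49
block S [ 623.8 -271.1] -28.92 55 0.6
block TS [ 622.3 -266.4] -31.0 103 0.84
well T [499.2  50.9] -16.18 60 0.22
well S [499.8  49.1] -14.0 32 0.37
well TS [499.3  50.6] -15.9 91 0.35
```

View pics/fit.png

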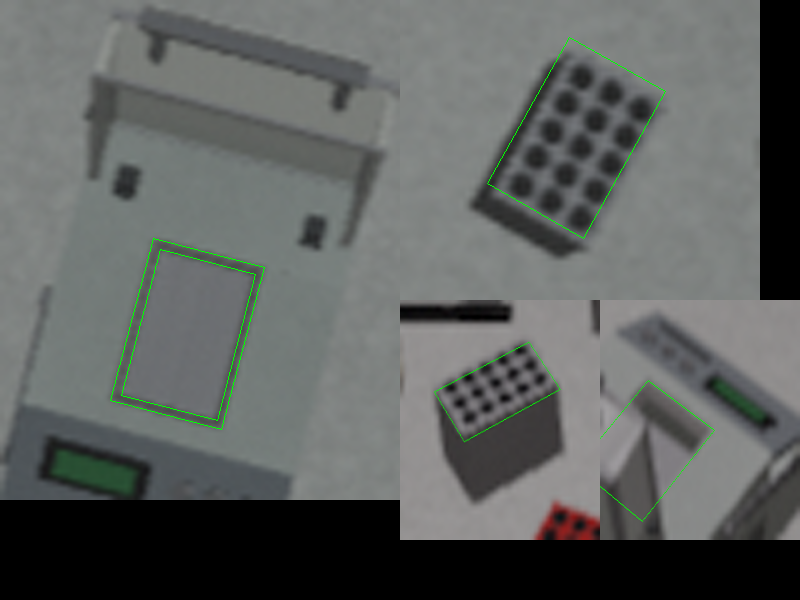

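The well fit looks right, but the block fit snapped to the wrong edges. I'll refit the block from its hole centroids.

```bash
cat > holes.py <<'E'
from h import *
import itertools
def blobs(p,reg,rect_,s=8):
    l,t,r,b=[int(v) for v in rect_];l-=3;t-=3;r+=4;b+=4
    im=cv2.resize(p["image"][t:b,l:r].mean(2).astype(np.float32),None,fx=s,fy=s,interpolation=cv2.INTER_CUBIC)
    return im,(l,t),s
def holes(p,q,pitch):
    g=cv2.resize(p["image"].astype(np.float32).mean(2),None,fx=8,fy=8,interpolation=cv2.INTER_CUBIC)
    out=[]
    for i in range(-2,3):
        for j in(-1,0,1):
            P=np.array([i*pitch[0],j*pitch[1],.058]);u=proj(p,W(q,P));U=(u+.5)*8-.5;h=16
            x0,y0=int(round(U[0]))-h,int(round(U[1]))-h;w=g[y0:y0+2*h+1,x0:x0+2*h+1]
            m=np.clip(np.percentile(w,75)-w,0,None);m[m<.45*m.max()]=0
            n,lab,_,cen=cv2.connectedComponentsWithStats((m>0).astype(np.uint8));
            k=min(range(1,n),key=lambda k:np.linalg.norm(cen[k]-h)-.002*(lab==k).sum());mm=m*(lab==k)
            yy,xx=np.mgrid[:2*h+1,:2*h+1];c=np.array([(mm*xx).sum(),(mm*yy).sum()])/mm.sum()
            out.append((i,j,(c+[x0,y0]+.5)/8-.5))
    return out
T,S=env.read_camera("top"),env.read_camera("scene")
def solve(ps,q):
    q=np.array(list(q)+[.016,.016])
    for _ in range(6):
        D=[(p,i,j,u) for p in ps for i,j,u in holes(p,q,q[3:])]
        f=lambda q:np.concatenate([proj(p,W(q,[i*q[3],j*q[4],.058]))-u for p,i,j,u in D])
        q=least_squares(f,q,loss="soft_l1",f_scale=.3,x_scale=[.01,.01,.1,.01,.01]).x
    return q,np.sqrt(np.mean(f(q)**2))
l=T["image"].mean(2)
for nm,ps,c in(("T",[T],(346.6,174)),("S",[S],None),("TS",[T,S],(346.6,174))):
    q0=np.array(list(atz(T,(346.8,172.6),.058)[:2])+[np.radians(-31)])
    if nm=="S": q0=np.array(list(atz(S,(175.,175.5),.058)[:2])+[np.radians(-31)])
    q,e=solve(ps,q0);print(nm,np.round(q0[:2]*1e3,1),np.round(q*[1e3,1e3,57.2958,1e3,1e3],2),e.round(2))
q=q[:3]
b=draw(T,q,rect(.084,.054,.058)+rect(.084,.054,0),(320,150,380,200),7)
c=draw(S,q,rect(.084,.054,.058)+rect(.084,.054,0),(150,160,200,210),7)
cv2.imwrite("pics/blk.png",np.hstack([b,c]))
E
python3 holes.py
```

```text
T [ 621.9 -260.1] [ 625.   -255.03  -30.68   15.33   15.27] 0.24
S [ 616.6 -265.7] [ 617.24 -271.27  -30.83   15.51   16.46] 0.05
TS [ 621.9 -260.1] [ 625.48 -255.69  -30.52   15.29   16.03] 0.36
```

View pics/blk.png

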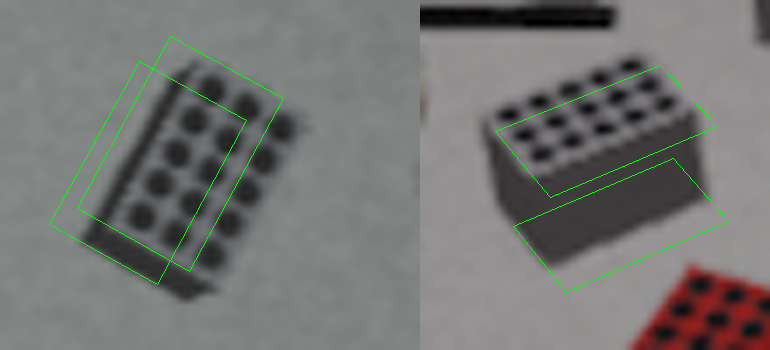

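```bash
sed -i 's/^    q0=np.array(list(atz(T.*/    q0=np.array([.6172,-.2713,np.radians(-30.8)])/; /if nm=="S"/d; s/pics\/blk/pics\/blk2/' holes.py; python3 holes.py
```

```text
T [ 617.2 -271.3] [ 616.99 -268.53  -30.93   15.48   16.48] 0.06
S [ 617.2 -271.3] [ 617.24 -271.27  -30.83   15.51   16.46] 0.05
TS [ 617.2 -271.3] [ 617.21 -269.58  -30.92   15.48   16.43] 0.3
```

View pics/blk2.png

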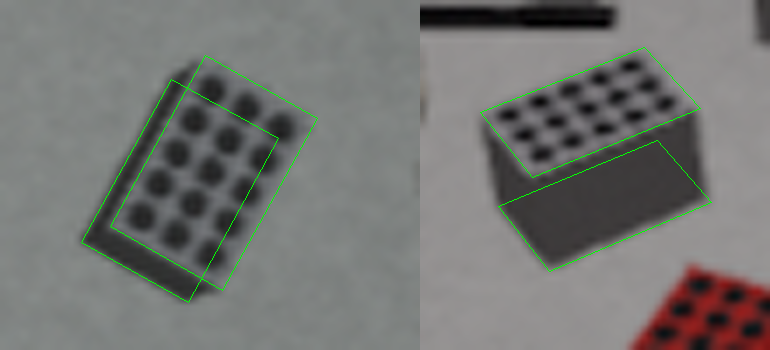

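The overlay now sits on the block: centre about (617,-270) mm, yaw -30.9°. The well is about (499.4,50.4) mm at about -16°. I move over the block.

Request:
{"op": "apply_moves", "data": {
  "targets": [
    [[0, 0, 40], [0, 0, 0]],
    [[0, 0, 80], [0, 0, 0]],
    [[0, 0, 120], [0, 0, 0]],
    [[20, -40, 120], [0, 0, 0]],
    [[40, -80, 120], [0, 0, 0]],
    [[60, -120, 120], [0, 0, 0]],
    [[80, -160, 120], [0, 0, 0]],
    [[100, -200, 120], [0, 0, 0]]
  ],
  "hand": 87,
  "squeeze": 30
}}

```text
time_s: 2.4
tool_pos: [0.3148, 0.412, 0.3191]
tool_rot: [180.0, 0.0, 160.8]
force: [0.3, -0.0, -0.2]
grip_width: 0.0872
```

Request:
{"op": "apply_moves", "data": {
  "targets": [
    [[20, -40, 0], [0, 0, -0.05]],
    [[40, -80, 0], [0, 0, -0.1]],
    [[60, -120, 0], [0, 0, -0.15]],
    [[80, -160, 0], [0, 0, -0.2]],
    [[100, -200, 0], [0, 0, -0.2]],
    [[120, -240, 0], [0, 0, -0.2]],
    [[140, -280, 0], [0, 0, -0.2]],
    [[160, -320, 0], [0, 0, -0.2]]
  ]
}}

```text
time_s: 3.2
tool_pos: [0.4747, 0.0919, 0.3193]
tool_rot: [179.9, 0.0, 149.3]
force: [1.1, 0.3, 0.8]
grip_width: 0.0872
```

Request:
{"op": "apply_moves", "data": {
  "targets": [
    [[20, -45, 0], [0, 0, 0]],
    [[40, -90, 0], [0, 0, 0]],
    [[60, -135, 0], [0, 0, 0]],
    [[80, -180, 0], [0, 0, 0]],
    [[100, -225, 0], [0, 0, 0]],
    [[120, -270, 0], [0, 0, 0]],
    [[140, -315, 0], [0, 0, 0]],
    [[140, -360, 0], [0, 0, 0]]
  ]
}}

```text
time_s: 4.0
tool_pos: [0.6165, -0.2665, 0.3174]
tool_rot: [-180.0, -0.0, 149.5]
force: [0.9, 1.5, -0.1]
grip_width: 0.087
```

Request:
{"op": "apply_moves", "data": {
  "targets": [
    [[1, -3, -45], [0, 0, 0]],
    [[1, -3, -90], [0, 0, 0]],
    [[1, -3, -135], [0, 0, 0]],
    [[1, -3, -180], [0, 0, 0]],
    [[1, -3, -215], [0, 0, 0]],
    [[1, -3, -225], [0, 0, 0]],
    [[1, -3, -225], [0, 0, 0]]
  ]
}}

```text
time_s: 4.7
tool_pos: [0.6145, -0.2687, 0.0927]
tool_rot: [-180.0, -0.2, 149.3]
force: [0.1, 0.1, 0.4]
grip_width: 0.0869
```

Run:
```python
from h import *
o=env.get_obs();print(o["tool_pos"],o["tool_rot"],np.round(o["qpos"],1))
p=env.read_camera("scene");save(p,"g.png",(130,120,230,230),6)
```

```text
[ 0.6145052  -0.26870196  0.09268365] [-1.79965813e+02 -1.50566546e-01  1.49316984e+02] [ -8.8  29.2  40.9  88.4 -19.8  70.1  94.7]
```

View pics/g.png

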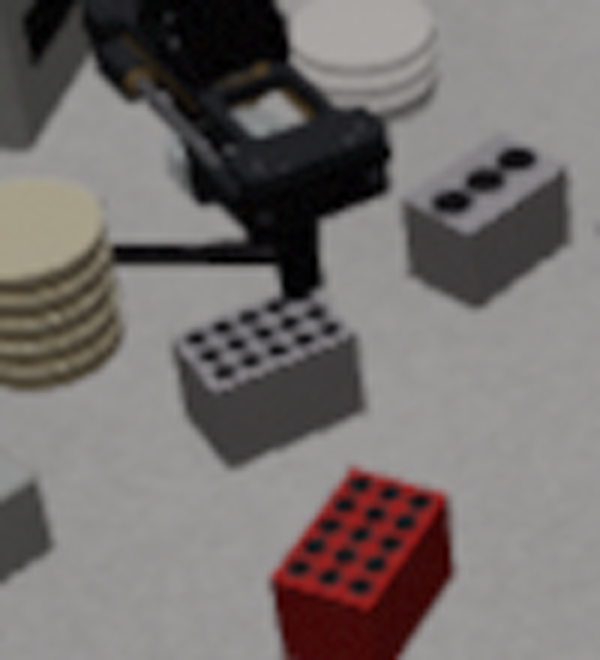

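Run:
```python
from h import *
from scipy.spatial.transform import Rotation as R
o=env.get_obs();p=env.read_camera("scene");t=o["tool_pos"];M=R.from_euler("xyz",o["tool_rot"],degrees=True).as_matrix()
f=lambda X:np.round((proj(p,X)-[130,120]+.5)*6)
print("tcp",f(t),"y axis",M[:,1].round(2));print("y+",f(t+.05*M[:,1]),"y-",f(t-.05*M[:,1]));print("x+",f(t+.05*M[:,0]),"x-",f(t-.05*M[:,0]))
```

```text
tcp [259. 279.] y axis [ 0.51  0.86 -0.  ]
y+ [304. 330.] y- [216. 231.]
x+ [344. 246.] x- [171. 314.]
```

The visible finger matches the expected jaw axis, on the block's long side. I lower, then close.

Request:
{"op": "apply_moves", "data": {
  "targets": [
    [[2, -1, -20], [0, 0, 0]],
    [[2, -1, -40], [0, 0, 0]],
    [[2, -1, -55], [0, 0, 0]],
    [[2, -1, -62], [0, 0, 0]],
    [[2, -1, -62], [0, 0, 0]],
    [[2, -1, -62], [0, 0, 0]]
  ]
}}

```text
time_s: 5.4
tool_pos: [0.6179, -0.2707, 0.033]
tool_rot: [180.0, 0.1, 149.3]
force: [0.0, -0.1, -0.5]
grip_width: 0.0871
```

Request:
{"op": "apply_moves", "data": {
  "targets": [
    [[0, 0, 0], [0, 0, 0]],
    [[0, 0, 0], [0, 0, 0]],
    [[0, 0, 0], [0, 0, 0]],
    [[0, 0, 0], [0, 0, 0]],
    [[0, 0, 0], [0, 0, 0]],
    [[0, 0, 0], [0, 0, 0]],
    [[0, 0, 0], [0, 0, 0]],
    [[0, 0, 0], [0, 0, 0]]
  ],
  "hand": 45,
  "squeeze": 40
}}

```text
time_s: 6.2
tool_pos: [0.6177, -0.2697, 0.032]
tool_rot: [179.9, 0.0, 149.3]
force: [1.0, 2.2, 0.4]
grip_width: 0.0523
```

Request:
{"op": "apply_moves", "data": {
  "targets": [
    [[0, 0, 10], [0, 0, 0]],
    [[0, 0, 30], [0, 0, 0]],
    [[0, 0, 60], [0, 0, 0]],
    [[0, 0, 90], [0, 0, 0]],
    [[0, 0, 120], [0, 0, 0]],
    [[0, 0, 145], [0, 0, 0]],
    [[0, 0, 158], [0, 0, 0]],
    [[0, 0, 158], [0, 0, 0]]
  ]
}}

```text
time_s: 7.0
tool_pos: [0.6175, -0.2712, 0.1913]
tool_rot: [180.0, 0.1, 149.3]
force: [0.7, 0.0, -6.6]
grip_width: 0.0526
```

Request:
{"op": "apply_moves", "data": {
  "targets": [
    [[-15, 8, 0], [0, 0, 0.03]],
    [[-40, 22, 0], [0, 0, 0.07]],
    [[-70, 38, 0], [0, 0, 0.11]],
    [[-100, 54, 0], [0, 0, 0.15]],
    [[-130, 70, 0], [0, 0, 0.19]],
    [[-160, 86, 0], [0, 0, 0.23]],
    [[-178, 95, 0], [0, 0, 0.257]],
    [[-182, 99, 0], [0, 0, 0.257]]
  ]
}}

```text
time_s: 7.8
tool_pos: [0.4318, -0.17, 0.1879]
tool_rot: [179.9, -0.2, 164.1]
force: [1.1, -1.4, -7.1]
grip_width: 0.0524
```

Request:
{"op": "apply_moves", "data": {
  "targets": [
    [[3, 12, 0], [0, 0, 0]],
    [[12, 40, 0], [0, 0, 0]],
    [[22, 75, 0], [0, 0, 0]],
    [[33, 115, 0], [0, 0, 0]],
    [[44, 155, 0], [0, 0, 0]],
    [[55, 190, 0], [0, 0, 0]],
    [[62, 215, 0], [0, 0, 0]],
    [[64, 221, 0], [0, 0, 0]]
  ]
}}

```text
time_s: 8.6
tool_pos: [0.5003, 0.0553, 0.1885]
tool_rot: [180.0, -0.1, 164.4]
force: [-0.1, 0.8, -6.6]
grip_width: 0.0527
```

Request:
{"op": "apply_moves", "data": {
  "targets": [
    [[0, 0, -10], [0, 0, 0]],
    [[0, 0, -25], [0, 0, 0]],
    [[0, 0, -35], [0, 0, 0]],
    [[0, 0, -40], [0, 0, 0]],
    [[0, 0, -40], [0, 0, 0]],
    [[0, 0, -40], [0, 0, 0]]
  ]
}}

```text
time_s: 9.2
tool_pos: [0.4995, 0.0494, 0.1501]
tool_rot: [180.0, 0.0, 164.0]
force: [-0.3, -0.2, -6.4]
grip_width: 0.0525
```

Run:
```python
from h import *
o=env.get_obs();print(o["tool_pos"],o["tool_rot"],o["grip_width"],o["force"])
T,S=env.read_camera("top"),env.read_camera("scene")
a=cv2.resize(T["image"][140:270,190:300,::-1],None,fx=3.6,fy=3.6,interpolation=cv2.INTER_CUBIC)
b=cv2.resize(S["image"][100:230,220:330,::-1],None,fx=3.6,fy=3.6,interpolation=cv2.INTER_CUBIC)
cv2.imwrite("pics/held.png",np.hstack([a,b]))
```

```text
[0.49952454 0.04937961 0.15013308] [1.79982050e+02 3.00610200e-02 1.63983169e+02] 0.05245193320314093 [-0.33108472 -0.2181947  -6.43369035]
```

View pics/held.png

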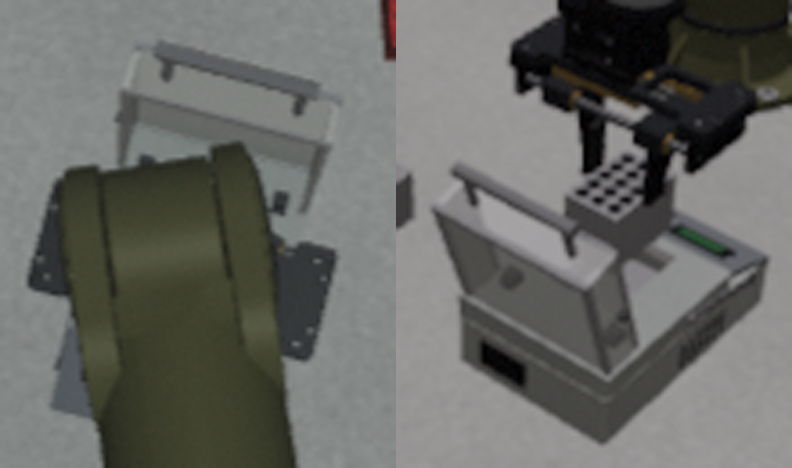

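```bash
cat > held.py <<'E'
import re
src=open('holes.py').read().split("T,S=")[0]
exec(src)
o=env.get_obs();S=env.read_camera("scene");t=o["tool_pos"];zt=t[2]+.0258
yaw=np.radians(o["tool_rot"][2]-180)
def fitz(zt,q):
    q=np.array(q)
    for _ in range(8):
        D=[]
        g=cv2.resize(S["image"].astype(np.float32).mean(2),None,fx=8,fy=8,interpolation=cv2.INTER_CUBIC)
        for i in range(-2,3):
            for j in(-1,0,1):
                u=proj(S,W(q,[i*.01549,j*.01645,zt]));U=(u+.5)*8-.5;h=13;x0,y0=int(round(U[0]))-h,int(round(U[1]))-h
                w=g[y0:y0+2*h+1,x0:x0+2*h+1];m=np.clip(np.percentile(w,75)-w,0,None);m[m<.45*m.max()]=0
                n,lab,_,cen=cv2.connectedComponentsWithStats((m>0).astype(np.uint8));k=lab[h,h]
                if k==0:
                    k=min(range(1,n),key=lambda k:np.linalg.norm(cen[k]-h))
                mm=m*(lab==k)
                if mm.any() and not (lab==k)[[0,-1]].any() and not (lab==k)[:,[0,-1]].any():
                    yy,xx=np.mgrid[:2*h+1,:2*h+1];c=np.array([(mm*xx).sum(),(mm*yy).sum()])/mm.sum();D.append((i,j,(c+[x0,y0]+.5)/8-.5))
        f=lambda q:np.concatenate([proj(S,W(q,[i*.01549,j*.01645,zt]))-u for i,j,u in D])
        q=least_squares(f,q,loss="soft_l1",f_scale=.2,x_scale=[.01,.01,.1]).x
    return q,len(D),np.sqrt(np.mean(f(q)**2))
q,n,e=fitz(zt,[t[0],t[1],yaw])
d=q[:2]-t[:2];c,s=np.cos(yaw),np.sin(yaw)
print("S block",np.round(q[:2]*1e3,1),np.degrees(q[2]).round(2),n,e.round(2),"block-tcp in tool axes",np.round([1e3*(c*d[0]+s*d[1]),1e3*(-s*d[0]+c*d[1])],1))
im=draw(S,q,rect(.084,.054,zt)+rect(.084,.054,zt-.058),(255,130,335,190),9);cv2.imwrite("pics/held2.png",im)
E
python3 held.py
python3 - <<'E'
from h import *
# bar endpoints from both cams: bar middle on back stop, 140 behind well, z=.241
S=env.read_camera("scene");T=env.read_camera("top")
bar=[(np.array([.14,-.058,.241]),np.array([.14,.058,.241]))]
for dx in(0,):
  for nm,p in(("T",T),("S",S)):
    for yaw in(-15,-16,-17):
        q=[.4994,.0504,np.radians(yaw)];print(nm,yaw,[np.round(proj(p,W(q,P)),1) for P in bar[0]])
E
```

```text
S block [498.7  48.2] -16.0 11 0.06 block-tcp in tool axes [-0.6 -1.7]
T -15 [array([277.3, 164.7]), array([231.7, 153.5])]
T -16 [array([278.2, 165.3]), array([232.8, 153.4])]
T -17 [array([279., 166.]), array([233.8, 153.3])]
S -15 [array([237.1, 147. ]), array([271.1, 164. ])]
S -16 [array([236.6, 146.5]), array([270.1, 163.8])]
S -17 [array([236.2, 146. ]), array([269.1, 163.6])]
```

View pics/held2.png

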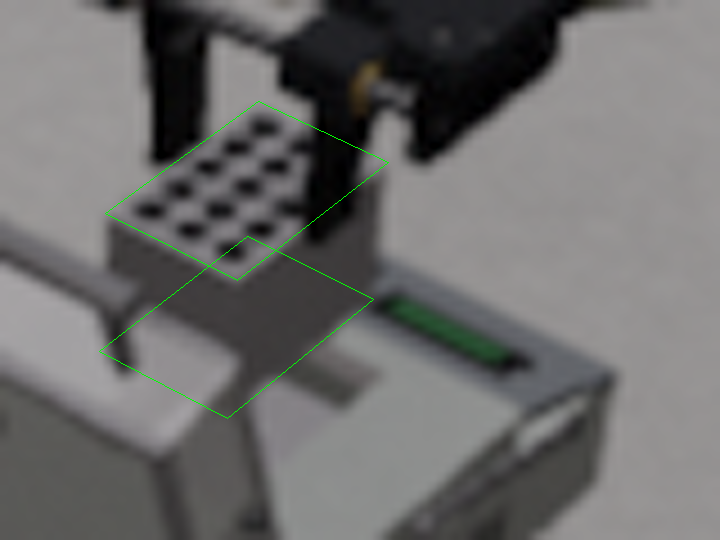

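Request:
{"op": "apply_moves", "data": {
  "targets": [
    [[1, 1, -8], [0, 0, 0]],
    [[1, 1, -16], [0, 0, 0]],
    [[1, 1, -24], [0, 0, 0]],
    [[1, 1, -30], [0, 0, 0]],
    [[1, 1, -34], [0, 0, 0]],
    [[1, 1, -37], [0, 0, 0]],
    [[1, 1, -40], [0, 0, 0]],
    [[1, 1, -40], [0, 0, 0]]
  ]
}}

```text
time_s: 10.25
tool_pos: [0.5, 0.0507, 0.1096]
tool_rot: [-180.0, -0.0, 164.0]
force: [-0.2, -0.4, -6.4]
grip_width: 0.0526
```

Request:
{"op": "apply_moves", "data": {
  "targets": [
    [[0, 0, -2], [0, 0, 0]],
    [[0, 0, -4], [0, 0, 0]],
    [[0, 0, -5], [0, 0, 0]],
    [[0, 0, -5], [0, 0, 0]]
  ]
}}

```text
time_s: 10.65
tool_pos: [0.5001, 0.0507, 0.1047]
tool_rot: [-180.0, -0.0, 164.0]
force: [0.0, -0.4, -6.5]
grip_width: 0.0526
```

Request:
{"op": "apply_moves", "data": {
  "targets": [
    [[0, 0, -2], [0, 0, 0]],
    [[0, 0, -4], [0, 0, 0]],
    [[0, 0, -6], [0, 0, 0]],
    [[0, 0, -8], [0, 0, 0]],
    [[0, 0, -9], [0, 0, 0]],
    [[0, 0, -10], [0, 0, 0]],
    [[0, 0, -10], [0, 0, 0]]
  ]
}}

```text
time_s: 11.35
tool_pos: [0.5001, 0.0507, 0.0947]
tool_rot: [-180.0, -0.0, 164.0]
force: [-0.4, 0.0, -6.2]
grip_width: 0.0525
```

Request:
{"op": "apply_moves", "data": {
  "targets": [
    [[0, 0, -1], [0, 0, 0]],
    [[0, 0, -1.5], [0, 0, 0]],
    [[0, 0, -2], [0, 0, 0]],
    [[0, 0, -2], [0, 0, 0]]
  ]
}}

```text
time_s: 11.75
tool_pos: [0.5002, 0.0508, 0.093]
tool_rot: [180.0, -0.0, 164.0]
force: [-1.0, 0.1, -4.8]
grip_width: 0.0525
```

Request:
{"op": "apply_moves", "data": {
  "targets": [
    [[0, 0, -0.5], [0, 0, 0]],
    [[0, 0, -1], [0, 0, 0]],
    [[0, 0, -1], [0, 0, 0]],
    [[0, 0, -1], [0, 0, 0]]
  ]
}}

```text
time_s: 12.15
tool_pos: [0.5003, 0.0508, 0.0929]
tool_rot: [180.0, -0.0, 164.0]
force: [-5.5, 0.3, 5.4]
grip_width: 0.0528
```

The block is seated: upward force at TCP z 92.9 mm, where 93.0 was expected. I release and rise.

Request:
{"op": "apply_moves", "data": {
  "targets": [
    [[0, 0, 0], [0, 0, 0]],
    [[0, 0, 0], [0, 0, 0]],
    [[0, 0, 0], [0, 0, 0]],
    [[0, 0, 0], [0, 0, 0]],
    [[0, 0, 0], [0, 0, 0]],
    [[0, 0, 1], [0, 0, 0]],
    [[0, 0, 2], [0, 0, 0]],
    [[0, 0, 2], [0, 0, 0]]
  ],
  "hand": 75
}}

```text
time_s: 12.95
tool_pos: [0.5004, 0.0507, 0.0941]
tool_rot: [180.0, 0.0, 164.0]
force: [-0.5, 0.9, -0.4]
grip_width: 0.0748
```

Request:
{"op": "apply_moves", "data": {
  "targets": [
    [[0, 0, 10], [0, 0, 0]],
    [[0, 0, 30], [0, 0, 0]],
    [[0, 0, 60], [0, 0, 0]],
    [[0, 0, 95], [0, 0, 0]],
    [[0, 0, 130], [0, 0, 0]],
    [[0, 0, 170], [0, 0, 0]],
    [[0, 0, 210], [0, 0, 0]],
    [[0, 0, 210], [0, 0, 0]]
  ]
}}

```text
time_s: 13.75
tool_pos: [0.503, 0.0509, 0.3106]
tool_rot: [179.7, 0.5, 164.0]
force: [0.1, 0.6, -0.4]
grip_width: 0.0752
```

```bash
cat > chk.py <<'E'
src=open('held.py').read().replace('t=o["tool_pos"];zt=t[2]+.0258','t=np.array([.5002,.0508,0]);zt=.119').replace('np.radians(o["tool_rot"][2]-180)','np.radians(-16)').replace('held2','chk')
exec(src)
print(o["tool_pos"],o["tool_rot"],o["grip_width"],o["force"],np.round(o["qpos"],1),o["time_s"])
E
python3 chk.py
```

```text
S block [499.5  49.6] -15.99 10 0.06 block-tcp in tool axes [-0.4 -1.3]
[0.50301958 0.05087034 0.3105661 ] [179.65868136   0.52508357 164.0048899 ] 0.07519085438310638 [ 0.05048831  0.63087933 -0.40083361] [-35.5  -2.7  26.   93.9   1.1  87.9  64.4] 13.75
```

View pics/chk.png

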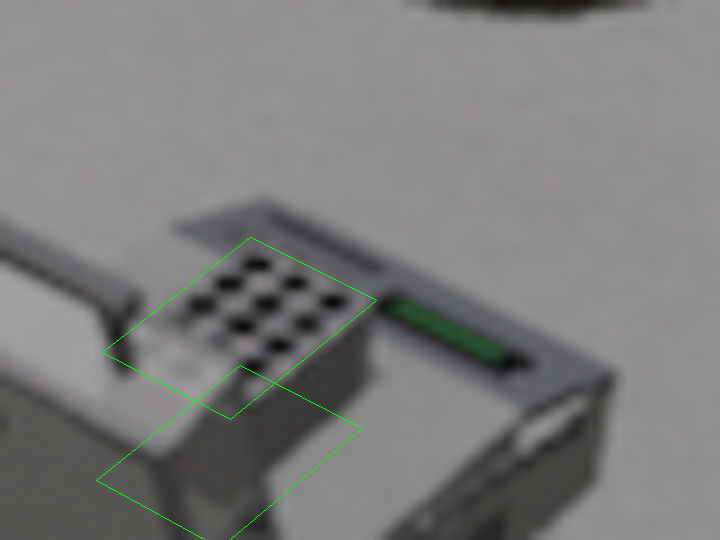

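The block sits in the well: the scene fit puts it at yaw -16.0°, agreeing with where I released it. Next I turn the jaws 90° and go above the bar at about (634,12,241) mm.

Request:
{"op": "apply_moves", "data": {
  "targets": [
    [[0, 0, 0], [0, 0, -0.12]],
    [[0, 0, 0], [0, 0, -0.25]],
    [[0, 0, 0], [0, 0, -0.38]],
    [[0, 0, 0], [0, 0, -0.51]],
    [[0, 0, 0], [0, 0, -0.64]],
    [[0, 0, 0], [0, 0, -0.77]],
    [[0, 0, 0], [0, 0, -0.9]],
    [[0, 0, 0], [0, 0, -1]]
  ],
  "hand": 50
}}

```text
time_s: 14.6
tool_pos: [0.4995, 0.0506, 0.3029]
tool_rot: [-179.9, -0.0, 106.5]
force: [0.1, -1.0, -0.4]
grip_width: 0.0503
```

Request:
{"op": "apply_moves", "data": {
  "targets": [
    [[20, -6, 0], [0, 0, -0.12]],
    [[50, -15, 0], [0, 0, -0.25]],
    [[80, -24, 0], [0, 0, -0.38]],
    [[110, -32, 0], [0, 0, -0.5]],
    [[128, -37, 0], [0, 0, -0.571]],
    [[132, -38, 0], [0, 0, -0.571]],
    [[132, -38, 0], [0, 0, -0.571]],
    [[132, -38, 0], [0, 0, -0.571]]
  ]
}}

```text
time_s: 15.4
tool_pos: [0.6313, 0.0131, 0.3037]
tool_rot: [-179.9, -0.0, 74.1]
force: [-0.6, 0.7, 0.4]
grip_width: 0.0499
```

Run:
```python
from h import *
o=env.get_obs();t=o["tool_pos"];print(t,o["tool_rot"],o["grip_width"],np.round(o["qpos"],1))
S=env.read_camera("scene");save(S,"bar.png",(200,80,310,190),5)
print((proj(S,t)-[200,80]+.5)*5)
q=[.4999,.0508,np.radians(-16)]
for y in(-.058,0,.058): print((proj(S,W(q,[.14,y,.241]))-[200,80]+.5)*5)
```

```text
[0.63129157 0.01307445 0.30365127] [-1.79933928e+02 -6.71495165e-03  7.40980782e+01] 0.04989514070973733 [-27.9  15.8  31.2  77.   -8.1  89.5 -13.5]
[273.24738576 277.25161003]
[185.91480736 335.67579043]
[267.5253856  377.89401659]
[353.35055865 422.29250809]
```

View pics/bar.png

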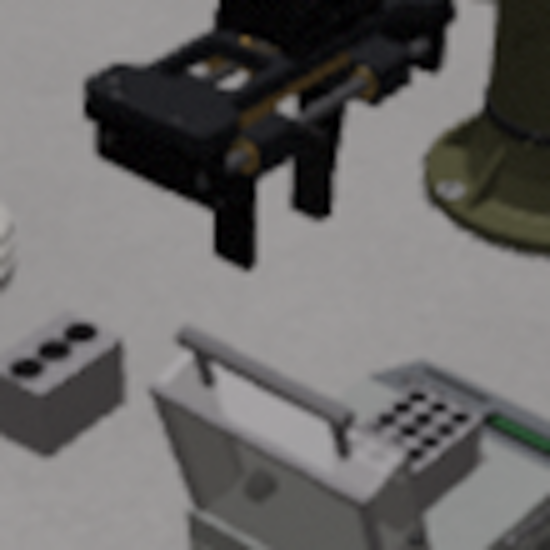

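Fingers straddle the bar's middle in plan. I lower with the grasp point at the bar's height.

Request:
{"op": "apply_moves", "data": {
  "targets": [
    [[2, -0.5, -15], [0, 0, 0]],
    [[2, -0.5, -35], [0, 0, 0]],
    [[2, -0.5, -50], [0, 0, 0]],
    [[2, -0.5, -62], [0, 0, 0]],
    [[2, -0.5, -72], [0, 0, 0]],
    [[2, -0.5, -79], [0, 0, 0]],
    [[2, -0.5, -82], [0, 0, 0]],
    [[2, -0.5, -82], [0, 0, 0]]
  ]
}}

```text
time_s: 16.25
tool_pos: [0.6342, 0.0122, 0.2217]
tool_rot: [180.0, 0.0, 74.0]
force: [0.1, -0.5, -0.4]
grip_width: 0.0503
```

Request:
{"op": "apply_moves", "data": {
  "targets": [
    [[0, 0, 0], [0, 0, 0]],
    [[0, 0, 0], [0, 0, 0]],
    [[0, 0, 0], [0, 0, 0]],
    [[0, 0, 0], [0, 0, 0]],
    [[0, 0, 0], [0, 0, 0]],
    [[0, 0, 0], [0, 0, 0]],
    [[0, 0, 0], [0, 0, 0]],
    [[0, 0, 0], [0, 0, 0]]
  ],
  "hand": 5,
  "squeeze": 15
}}

```text
time_s: 17.05
tool_pos: [0.6353, 0.0119, 0.2228]
tool_rot: [179.8, -0.0, 74.0]
force: [1.8, -0.2, 3.2]
grip_width: 0.0058
```

Width 5.8 mm is too small for the 12 mm bar, so I look.

Run:
```python
from h import *
o=env.get_obs();print(o["tool_pos"],o["grip_width"],o["force"])
S=env.read_camera("scene");save(S,"bar2.png",(215,100,295,170),9)
q=[.4999,.0508,np.radians(-16)]
for y in(-.058,0,.058): print((proj(S,W(q,[.14,y,.241]))-[215,100]+.5)*9)
print((proj(S,o["tool_pos"])-[215,100]+.5)*9)
```

```text
[0.63531952 0.01191317 0.22276135] 0.005800919770906451 [ 1.82600877 -0.21824064  3.24380872]
[199.64665324 424.21642278]
[346.54569409 500.20922985]
[501.03100557 580.12651457]
[343.66471405 550.2020571 ]
```

View pics/bar2.png

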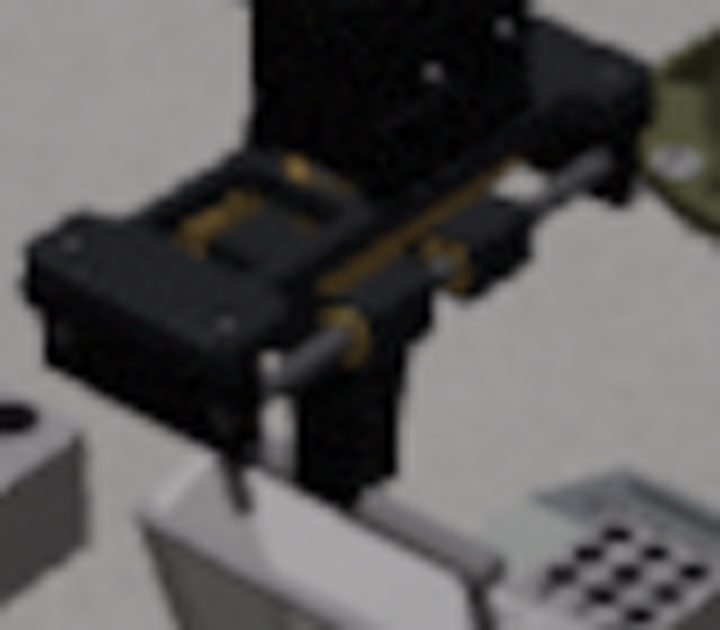

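The tips pinch only the top of the bar: they sit about 10 mm higher than the TCP suggests. I open, lower 13 mm and regrip, watching the force.

Request:
{"op": "apply_moves", "data": {
  "targets": [
    [[0, 0, 0], [0, 0, 0]],
    [[0, 0, 0], [0, 0, 0]],
    [[0, 0, 0], [0, 0, 0]],
    [[0, 0, 0], [0, 0, 0]],
    [[0, 0, -4], [0, 0, 0]],
    [[0, 0, -8], [0, 0, 0]],
    [[0, 0, -13], [0, 0, 0]],
    [[0, 0, -13], [0, 0, 0]]
  ],
  "hand": 45
}}

```text
time_s: 17.9
tool_pos: [0.6335, 0.0123, 0.2076]
tool_rot: [-179.9, 0.0, 74.0]
force: [-0.9, 0.7, -0.1]
grip_width: 0.0447
```

Request:
{"op": "apply_moves", "data": {
  "targets": [
    [[0, 0, 0], [0, 0, 0]],
    [[0, 0, 0], [0, 0, 0]],
    [[0, 0, 0], [0, 0, 0]],
    [[0, 0, 0], [0, 0, 0]],
    [[0, 0, 0], [0, 0, 0]],
    [[0, 0, 0], [0, 0, 0]],
    [[0, 0, 0], [0, 0, 0]],
    [[0, 0, 0], [0, 0, 0]]
  ],
  "hand": 5
}}

```text
time_s: 18.7
tool_pos: [0.6348, 0.0121, 0.2093]
tool_rot: [179.9, -0.0, 74.0]
force: [2.2, -0.3, 2.2]
grip_width: 0.0115
```

The bar is gripped at 11.5 mm. I bring it forward along its arc gently, starting with a third of the way.

Request:
{"op": "apply_moves", "data": {
  "targets": [
    [[-2, 0.6, 1], [0, 0, 0]],
    [[-5, 1.5, 2.3], [0, 0, 0]],
    [[-8, 2.3, 3.5], [0, 0, 0]],
    [[-12, 3.4, 5], [0, 0, 0]],
    [[-15, 4.4, 6.3], [0, 0, 0]],
    [[-19, 5.5, 7.6], [0, 0, 0]],
    [[-23, 6.6, 8.8], [0, 0, 0]],
    [[-23, 6.6, 8.8], [0, 0, 0]]
  ],
  "squeeze": 20
}}

```text
time_s: 19.5
tool_pos: [0.6107, 0.0191, 0.2181]
tool_rot: [-180.0, -0.0, 74.0]
force: [2.7, -0.2, 3.9]
grip_width: 0.0117
```

Request:
{"op": "apply_moves", "data": {
  "targets": [
    [[-3, 0.9, 0.9], [0, 0, 0]],
    [[-8, 2.2, 2.1], [0, 0, 0]],
    [[-15, 4.3, 3.7], [0, 0, 0]],
    [[-23, 6.6, 5], [0, 0, 0]],
    [[-31, 8.9, 6], [0, 0, 0]],
    [[-37, 10.6, 6.3], [0, 0, 0]],
    [[-40, 11.5, 6.4], [0, 0, 0]],
    [[-40, 11.5, 6.4], [0, 0, 0]]
  ]
}}

```text
time_s: 20.3
tool_pos: [0.5704, 0.0308, 0.2238]
tool_rot: [-179.9, -0.0, 74.1]
force: [1.4, 1.5, 0.3]
grip_width: 0.0112
```

Request:
{"op": "apply_moves", "data": {
  "targets": [
    [[-3, 0.9, 0], [0, 0, 0]],
    [[-8, 2.3, 0], [0, 0, 0]],
    [[-14, 4, -0.3], [0, 0, 0]],
    [[-20, 5.7, -0.9], [0, 0, 0]],
    [[-25, 7.2, -1.5], [0, 0, 0]],
    [[-28, 8, -1.9], [0, 0, 0]],
    [[-30, 8.6, -2.1], [0, 0, 0]],
    [[-30, 8.6, -2.1], [0, 0, 0]]
  ]
}}

```text
time_s: 21.1
tool_pos: [0.5409, 0.0393, 0.2221]
tool_rot: [-180.0, -0.0, 74.0]
force: [1.7, 2.3, 1.1]
grip_width: 0.011
```

Run:
```python
from h import *
S=env.read_camera("scene");T=env.read_camera("top");o=env.get_obs();t=o["tool_pos"];print(t,o["tool_rot"],o["grip_width"],o["force"],o["time_s"])
d=t[:2]-[.4999,.0508];c,s=np.cos(np.radians(-16)),np.sin(np.radians(-16));print("x',y'",c*d[0]+s*d[1],-s*d[0]+c*d[1])
q=[.4999,.0508,np.radians(-16)]
def P(th,y): f=th+.117;return [.07-.167*np.cos(f),y,.089+.167*np.sin(f)]
cr=(215,90,305,175);k=8
im=cv2.resize(S["image"][cr[1]:cr[3],cr[0]:cr[2],::-1],None,fx=k,fy=k,interpolation=cv2.INTER_CUBIC)
for th,col in((1.22,(0,0,255)),(1.29,(0,255,0)),(1.36,(255,0,0))):
    for y in(-.058,.058):
        u=(proj(S,W(q,P(th,y)))-cr[:2]+.5)*k;cv2.circle(im,tuple(int(v) for v in u),4,col,1)
cv2.imwrite("pics/end.png",im)
```

```text
[0.54122519 0.03919983 0.22210046] [-1.79998751e+02 -1.82207083e-02  7.40298681e+01] 0.011040280972248778 [0.53486161 2.63477937 1.44132083] 21.2
x',y' 0.04292176055805947 0.00023997097843678206
```

View pics/end.png

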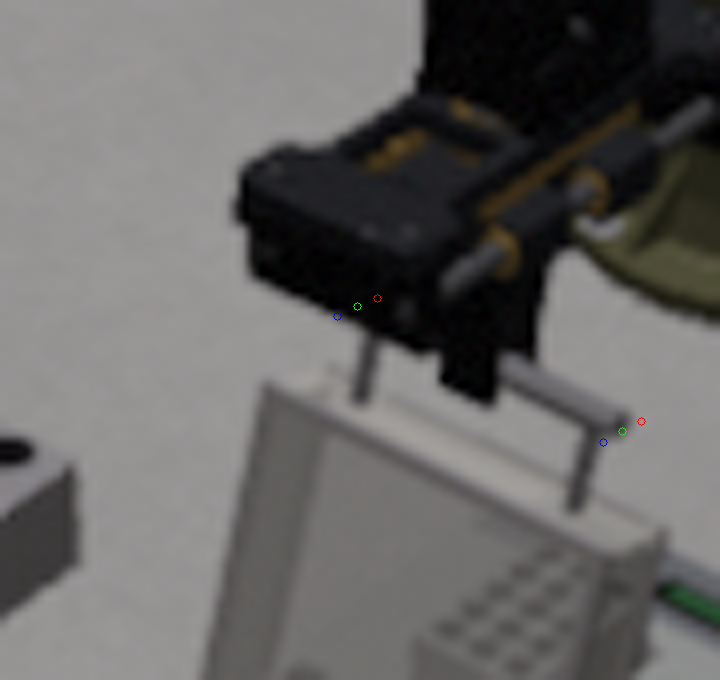

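The bar end lies on the 1.29 mark (green), and the TCP is at x'=42.9 mm against 43 mm nominal. I hold and check that it is still.

Request:
{"op": "apply_moves", "data": {
  "targets": [
    [[0, 0, 0], [0, 0, 0]],
    [[0, 0, 0], [0, 0, 0]],
    [[0, 0, 0], [0, 0, 0]],
    [[0, 0, 0], [0, 0, 0]],
    [[0, 0, 0], [0, 0, 0]],
    [[0, 0, 0], [0, 0, 0]],
    [[0, 0, 0], [0, 0, 0]],
    [[0, 0, 0], [0, 0, 0]]
  ]
}}

```text
time_s: 22.0
tool_pos: [0.5413, 0.0391, 0.2221]
tool_rot: [180.0, -0.0, 74.0]
force: [1.5, 4.3, 2.7]
grip_width: 0.0112
```

Request:
{"op": "apply_moves", "data": {
  "targets": [
    [[0, 0, 0], [0, 0, 0]],
    [[0, 0, 0], [0, 0, 0]],
    [[0, 0, 0], [0, 0, 0]],
    [[0, 0, 0], [0, 0, 0]],
    [[0, 0, 0], [0, 0, 0]],
    [[0, 0, 0], [0, 0, 0]],
    [[0, 0, 0], [0, 0, 0]],
    [[0, 0, 0], [0, 0, 0]]
  ]
}}

```text
time_s: 22.8
tool_pos: [0.5413, 0.0391, 0.2221]
tool_rot: [180.0, -0.0, 74.0]
force: [1.5, 4.8, 4.3]
grip_width: 0.0113
```

Run:
```python
from h import *
# everything else unmoved? regions vs start
st={"spare_block_mid":(335.3,232.4),"marker":(386.8,204.3),"flask":(129.5,251.3),"tube_rack":(104.5,194.4),"agar_dishes_mid":(399.8,173.1),"empty_dishes_mid":(388.8,272.4)}
T=env.read_camera("top")
for n,c in st.items():
    print(n,[np.round(np.array(np.nonzero(r["region"])).mean(1)[::-1]-c,1).tolist() for r in env.regions_of(T,n)][:2])
o=env.get_obs();print(o["tool_pos"],o["grip_width"],o["joint_velocities"])
```

```text
spare_block_mid [[0.0, -0.8]]
marker [[-111.1, -10.6], [-1.2, 0.5]]
flask [[0.1, -0.5], [259.8, 21.4]]
tube_rack [[0.2, -0.2], [171.4, -2.3]]
agar_dishes_mid [[-181.7, 62.0]]
empty_dishes_mid [[0.5, 0.4], [-113.2, -78.9]]
[0.54130366 0.03912478 0.22209258] 0.01091137065288981 [ 0.09367004  0.10837471  0.00755441  0.05322602  0.01373167 -0.04426156
 -0.04440007]
```

```bash
python3 -c "
from cell import env
print(env.sign_off())"
```

```text
the job is handed in; nothing more can be done
None
```

The tube block is in the well and the lid is held at its balance point with the bar gripped; I handed the job in at about 23 s of the 67 s allowed. No verdict was reported.

**Block:** I lowered the grey 15-hole block into the well until the floor pushed back, at tool height 92.9 mm against the 93.0 mm expected. After I let go, the scene camera had it at -16.0°, square with the well. Its position matched the release point to about 1.4 mm, which is that camera's own offset.

**Lid:** The first grip caught only the top of the bar (5.8 mm opening), so I opened, lowered 13 mm and gripped again at 11.5 mm. I then brought the lid forward slowly along its arc. The tool stopped 42.9 mm behind the well's middle, where 43 mm is the balance point. In the picture the bar's end lay on the 1.29 rad mark. Over the last 1.6 s the arm held still with a 20 N grip set and about 11 mm opening. The measured force rose slowly from about 3 N to 7 N while nothing moved.

**Other things:**
- **Unmoved:** the spare block, flask, tube rack and empty dishes showed no shift in the last picture (under 1 pixel). The marker's second-ranked match was about 1 pixel from its start.
- **Not confirmed:** the network did not find the agar dishes again (it reported something else). I did not recheck the lamp. The arm did not come near either.

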